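# Press the sample knobs home

## Robot

A 6-joint arm with a two-finger parallel gripper is mounted at the origin on the work surface. World frame = base frame: x ahead of the robot, y to its left, z up, the work surface at z = 0. Lengths are in m, angles in rad, forces in N, time in s.
With the tool pointing down it reaches from about 0.425 to 0.95 m from the base axis. Payload 3.5 kg.
Tool frame: the origin (TCP) lies midway between the tips of the shut fingers; the grasp point (between the pads) lies 19 mm behind it; z points along the fingers, y is the line along which they close (so a half turn about z gives the same grasp; the last joint's range is limited). The gripper opens to 85 mm and grips with 20 to 120 N. Pads are 22 mm wide; open, the fingers measure 114 mm over their backs; the gripper's body (76 mm by 85 mm) begins 54 mm behind the grasp point. The pads swing forward as they close: fully open they stand 13 mm farther back than shut.
Start: joints at [1.15, 0.286, 1.577, -0, 1.279, -0.15], TCP at [0.181, 0.65, 0.231] pointing down, gripper open.
Joint ranges: [-2.77, 2.77], [-0.9, 2.22], [0.21, 2.48], [-1.53, 4.67], [0.24, 2.81], [-2.84, 2.84]. Speed limits (rad/s): [2.79, 2.79, 3.14, 3.14, 3.14, 3.14].

## Interface

Orientations are given as a unit quaternion [x, y, z, w].
In Python, from plant import ctrl gives the robot as it stands. The module is installed in compiled form; this text tells all that it offers.
- The arm moves only by the shell command python3 -m inch 'ROWS' [FORCE]. ROWS is JSON, a list of rows, each a list of 5 numbers: the closure, from 0 (fully open) to 1 (shut), then the shift along the tool's x, y, z in m, then the turn about the tool's z in degrees. A call has 1 to 5 rows; each row is the pose to reach, as a shift and turn from the pose commanded when the call began, along the tool's axes at that moment; what a row does not reach only later rows make up. A row lasts 1/12 s, in which the tool goes at most 41.7 mm and 7.16 degrees, less where a joint would pass 70% of its speed; a pose out of reach is approached as far as the arm can. A call with a gripper value outside its range is refused whole. The fingers move at their own pace and stop on an object; FORCE is the grip in N (left out, the last holds). Time passes only in rows, so rows that repeat a pose let the fingers close. It gives the time, the measured TCP pose, the force, the opening and the grip force at its end, in the units of the state.
- ctrl.get_state(): the state, without advancing time (a new reading comes with each control period).
- ctrl.read_camera(name): name is "scene" or "top"; returns a dict with "pixels" (400x640x3 uint8, red, green, blue), "depth" (400x640 float32, m along the optical axis (not along the pixel's ray), 0 where there is no reading), "fx", "fy", "cx", "cy" (pixels), "xyz" and "rotation" of the camera in the world. Camera axes: x right, y down, z forward; pixel columns grow to the right and rows downward; lengths in m; the calibration is good to about 2 mm. A picture is of the moment at which its call begins.
- ctrl.sign_off(): hands the job in; it is judged then, once.
Trained networks look in a picture, given as the dict that the camera call returned (one of the last four; its "shot" number tells which), for a name from the list of things; names that differ only in an ending like _2 or _b are one class to them, and where a whole thing is asked for, a point or a joint stands for the part that bears it (a point fixed in the world has none). Each returns a list of dicts, best first, with "score" (0 to 1); they miss things now and then, are a little off and sometimes report something else, mostly with a low value. They report only what shows in the picture. A call takes as long as a camera call.
- ctrl.spot_in(query, picture): "at" ([column, row] in pixels, amid what is visible of it).
- ctrl.tip_of(query, picture): "at" ([column, row] in pixels: a listed point, or the origin of a listed thing).
The state is a dict: "time": time; "qpos": joint angles; "dq": joint speeds; "joint_efforts": joint torques, N m; "eef_pos": TCP position; "tcp_rot": TCP orientation; "contact_force": force on the tool from outside, world axes, zero at the start; "wrist_torque": the same for the moment, N m; "opening": opening from 0.0 (shut) to 1.0 (fully open); "finger_force": force on a finger pad.
Only numpy, scipy, OpenCV 4.12 (cv2) and the standard library are available. Lean on these libraries where they do the work, as an engineer would, in place of code of your own. Each camera call takes 0.05 s, during which the arm holds its last target. There are 200 camera calls.

## Task

Four brass cabinet knobs stand proud in their holes in the sample board. With the fingertips, gently press the round mushroom knob, then the square knob, then the T-bar knob fully home, one after the other in that order, finishing each before you start the next. Leave the cone-shaped knob standing as it is, pull or lift nothing, and do not disturb the hammer, the jar or the blue box.

Things in the scene. Friction and masses are not known exactly. Their poses are not given: they have to be found in the camera images.
- board: plywood sample board lying flat, screwed to the bench and immovable, 230 (x) x 210 (y) x 30 mm thick; origin at the centre of its underside, z up. Four knobs stand in holes in its top face, one at each corner of a 90 mm square about its centre; which knob is in which hole varies
- round_knob: the round mushroom knob: brass, circular head 36 mm across with a flat spot 24 mm across on top, 28 mm from board to top when home. This origin is the mouth of its hole, on the board's top face (30 mm above the bench), on the knob's axis; it does not move; z up
- round_stem (a joint): gap in m from the board up to the steel collar (4 mm thick) at the knob's foot: 0 = fully home; starts 0.009 to 0.014; grows if pulled out. The stem slides straight down at about 5 N (plus 60 N per m/s), stays where left, stops dead when home. A rubber bush lets the head sink on its stem 1 mm per 6 N and spring back; over 25 N marks it. No tilt or turn
- round_top (a point): centre of the top of the round knob (28 mm above the board when home), where a fingertip presses it
- square_knob: the square knob: brass, flat square head 34 x 34 mm, 12 mm thick, on a round neck 18 mm across, 26 mm from board to top when home. This origin is the mouth of its hole, on the board's top face (30 mm above the bench), on the knob's axis; it does not move; z up
- square_stem (a joint): gap in m from the board up to the steel collar (4 mm thick) at the knob's foot: 0 = fully home; starts 0.009 to 0.014; grows if pulled out. The stem slides straight down at about 5 N (plus 60 N per m/s), stays where left, stops dead when home. A rubber bush lets the head sink on its stem 1 mm per 6 N and spring back; over 25 N marks it. No tilt or turn
- square_top (a point): centre of the top of the square knob (26 mm above the board when home), where a fingertip presses it
- tbar_knob: the T-bar knob: brass, a level bar 66 mm long, 14 mm wide and 12 mm thick (along the y axis of tbar_knob) on a central round post 16 mm across, 32 mm from board to top when home. This origin is the mouth of its hole, on the board's top face (30 mm above the bench), on the knob's axis; it does not move; z up
- tbar_stem (a joint): gap in m from the board up to the steel collar (4 mm thick) at the knob's foot: 0 = fully home; starts 0.009 to 0.014; grows if pulled out. The stem slides straight down at about 5 N (plus 60 N per m/s), stays where left, stops dead when home. A rubber bush lets the head sink on its stem 1 mm per 6 N and spring back; over 25 N marks it. No tilt or turn
- tbar_top (a point): centre of the top of the T-bar knob (32 mm above the board when home), where a fingertip presses it
- cone_knob: the cone knob: brass, 26 mm across at its foot, on a collar 30 mm across, tapering to a tip 10 mm across, 40 mm from board to top when home. To be left as it stands. This origin is the mouth of its hole, on the board's top face (30 mm above the bench), on the knob's axis; it does not move; z up
- cone_stem (a joint): gap in m from the board up to the steel collar (4 mm thick) at the knob's foot: 0 = fully home; starts 0.009 to 0.014; grows if pulled out. Slides as the others do; leave it
- cone_top (a point): centre of the top of the cone knob (40 mm above the board when home), where nothing is to be pressed
- hammer: bystander: hammer lying loose beside the board, 240 mm long along its x axis, about 30 mm high, on the -y side of the board; leave alone
- jar: bystander: loose glass jar with a steel lid, 60 mm across, 70 mm high, on the +y side of the board; origin under its centre; leave alone
- giftbox: bystander: loose flat blue box 70 x 110 x 30 mm beyond the board's far (+x) edge; origin under its centre; leave alone

How it is judged:
By the outcome, as a careful person would: the job done as asked, in the order asked, and still so for the second after the job is handed in, with the robot touching nothing.
It also fails if it takes over 48 s, if anything falls off the work surface, if the arm or the gripper's body presses on something with over 40 N, if the wrist force passes 120 N, or if a joint passes its speed limit or range.

## Working session

There is one attempt and no reset: what is moved stays moved. The work goes in short steps, Python scripts to look and compute and a shell command to move; the robot and the scene stay as the last step left them, time stands still between calls to the robot, and variables do not carry over. Pictures are saved under pics/ and viewed, at most 10 in all, crops included, and the job is handed in when it is done.

```bash
mkdir -p pics; cat > h.py <<'E'
import numpy as np, cv2
from plant import ctrl
from scipy.spatial.transform import Rotation as R
def rot(p):
    r=np.array(p["rotation"],float)
    return r if r.shape==(3,3) else R.from_quat(r).as_matrix()
def px(p,uv,r=2):
    u,v=int(round(uv[0])),int(round(uv[1])); d=p["depth"][max(v-r,0):v+r+1,max(u-r,0):u+r+1]; d=d[d>0]
    z=np.median(d) if d.size else np.nan
    return rot(p)@(np.array([(uv[0]-p["cx"])/p["fx"],(uv[1]-p["cy"])/p["fy"],1])*z)+np.array(p["xyz"])
def save(p,n): cv2.imwrite("pics/"+n,cv2.cvtColor(p["pixels"],cv2.COLOR_RGB2BGR))
E
python3 - <<'E'
from h import *
s=ctrl.get_state(); print(s)
for c in ("scene","top"):
    p=ctrl.read_camera(c); save(p,c+"1.png"); print(c,p["xyz"],p["rotation"],p["fx"])
    for q in ("round_top","square_top","tbar_top","cone_top","board","jar","giftbox","hammer"):
        for d in ctrl.tip_of(q,p)[:2]: print(q,np.round(d["at"],1),round(d["score"],2),np.round(px(p,d["at"]),4))
E
```

```text
{'time': 0.0, 'qpos': array([ 1.15000524e+00,  2.87237816e-01,  1.57817363e+00, -4.29063126e-06,
        1.27859891e+00, -1.50018933e-01]), 'dq': array([-7.22419095e-04,  4.32629013e-05, -1.32704042e-03,  4.31628722e-04,
        1.81288623e-04, -4.59281046e-05]), 'joint_efforts': array([ 2.00740709e-03, -4.05973756e+01, -2.92635763e+01, -7.72946720e-06,
        5.79669591e-03,  1.79701340e-05]), 'eef_pos': array([0.18025974, 0.6498047 , 0.2299009 ]), 'tcp_rot': array([ 1.34972152e-01,  9.90848655e-01, -1.16052834e-03, -3.38376711e-04]), 'contact_force': array([-0.07753448, -0.30137229, -0.07346096]), 'wrist_torque': array([0.022272  , 0.03839948, 0.0212629 ]), 'finger_force': 0.0, 'opening': 0.9957435924508476}
scene [1.27714622 0.27037428 0.53278285] [ 0.50390083  0.71630921 -0.39391177 -0.27895982] 436.550321993851
round_top [302.  214.2] 0.61 [ 0.6431 -0.002   0.0666]
square_top [263.7 183.7] 0.71 [ 0.5672 -0.1204  0.0689]
square_top [252.2 208.1] 0.66 [ 0.6641 -0.0964  0.0724]
tbar_top [255.6 208.2] 0.64 [ 0.6618 -0.0903  0.0721]
cone_top [301.2 185.3] 0.61 [ 0.4361 -0.0906 -0.001 ]
board [280.6 225.9] 0.85 [ 0.6452 -0.0477  0.0295]
board [261.5 187.2] 0.59 [ 0.5803 -0.1191  0.0679]
jar [358.7 224.4] 0.69 [0.5719 0.092  0.0179]
giftbox [268.8 287.5] 0.83 [0.8103 0.0068 0.0302]
hammer [193.3 220.1] 0.78 [ 0.679  -0.2276  0.023 ]
top [0.55212402 0.01228916 0.90778095] [-0.69629454  0.71615417 -0.03466921  0.03309314] 422.400793830283
round_top [336.4 202.7] 0.68 [ 0.6379 -0.0103  0.0677]
round_top [348.8 244.3] 0.23 [ 0.5544 -0.0317  0.0814]
square_top [393.6 235.1] 0.81 [ 0.5701 -0.1218  0.0683]
tbar_top [379.1 186.6] 0.49 [ 0.6674 -0.0965  0.0716]
cone_top [348.5 244.7] 0.56 [ 0.5536 -0.031   0.0817]
board [361.1 217.4] 0.93 [ 0.6095 -0.0618  0.0301]
jar [289.5 253.4] 0.79 [0.5398 0.0853 0.0689]
giftbox [336.2 138.9] 0.7 [ 0.7776 -0.0151  0.0302]
hammer [443.6 193. ] 0.98 [ 0.6564 -0.2376  0.0257]
```

```bash
python3 - <<'E'
import cv2
a=cv2.imread("pics/top1.png")[120:300,250:480]; b=cv2.imread("pics/scene1.png")[130:310,160:390]
cv2.imwrite("pics/both.png",cv2.resize(cv2.vconcat([a,b]),None,fx=1.65,fy=1.65,interpolation=cv2.INTER_CUBIC))
E
```

```text
(no output)
```

View pics/both.png

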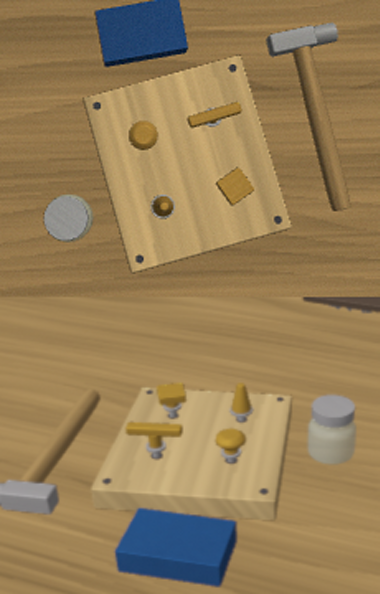

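The picture shows the top view above and the scene view below. In full top-image pixels, the round knob is at about (337,202), the T-bar (380,189), the square (393,233) and the cone (349,245). The networks agree, except that the scene view confuses square and T-bar once. Next I'll refine the positions from depth in both views.

```bash
cat > fit.py <<'E'
from h import *
def cloud(p):
    v,u=np.mgrid[0:400,0:640]; z=p["depth"]
    return (np.stack([(u-p["cx"])/p["fx"]*z,(v-p["cy"])/p["fy"]*z,z],-1)@rot(p).T+np.array(p["xyz"]))[z>0]
G={"round":(.638,-.006),"square":(.569,-.121),"tbar":(.662,-.094),"cone":(.554,-.031)}
def fit(cams=("top","scene")):
    out={}
    for c in cams:
        C=cloud(ctrl.read_camera(c))
        b=C[(np.abs(C[:,2]-.03)<.006)&(np.hypot(C[:,0]-.61,C[:,1]+.06)<.09)]; print(c,"board z",np.round(np.median(b[:,2]),4))
        for k,g in G.items():
            r=.045 if k=="tbar" else .03
            q=C[(np.hypot(C[:,0]-g[0],C[:,1]-g[1])<r)&(C[:,2]>.045)&(C[:,2]<.1)]
            if len(q)<5: print(k,"few");continue
            t=np.percentile(q[:,2],95); h=q[q[:,2]>t-.004]
            m=(h[:,:2].min(0)+h[:,:2].max(0))/2
            print(k,len(h),"top",np.round(np.median(q[q[:,2]>t-.003][:,2]),4),"mean",np.round(h[:,:2].mean(0),4),"mid",np.round(m,4)); out[c,k]=m
    return out
if __name__=="__main__":
    fit()
    s=ctrl.get_state(); M=R.from_quat(s["tcp_rot"]).as_matrix(); print(np.round(M,4))
    print("shift to 90 mm over round",np.round(M.T@(np.array([.638,-.007,.16])-s["eef_pos"]),4))
E
python3 fit.py
```

```text
top board z 0.0294
round 151 top 0.0676 mean [ 0.6407 -0.0105] mid [ 0.6423 -0.0107]
square 258 top 0.0688 mean [ 0.5752 -0.1196] mid [ 0.5763 -0.1189]
tbar 192 top 0.0735 mean [ 0.663  -0.0982] mid [ 0.6626 -0.097 ]
cone 24 top 0.0816 mean [ 0.5536 -0.0319] mid [ 0.554  -0.0321]
scene board z 0.0292
round 116 top 0.0669 mean [ 0.644  -0.0069] mid [ 0.6433 -0.0078]
square 148 top 0.068 mean [ 0.5772 -0.1164] mid [ 0.575  -0.1169]
tbar 160 top 0.0724 mean [ 0.6642 -0.0943] mid [ 0.6626 -0.0944]
cone 21 top 0.0805 mean [ 0.5551 -0.0289] mid [ 0.5555 -0.0298]
[[-0.9636  0.2675  0.    ]
 [ 0.2675  0.9636  0.    ]
 [-0.      0.     -1.    ]]
shift to 90 mm over round [-0.6166 -0.5111  0.0713]
```

Both views agree. Averaged centres are round (.642,-.009), square (.576,-.118), T-bar (.663,-.096) and cone (.5545,-.031). All four sides come to 90 mm and the gaps to 10–13 mm, as stated. I'll shut the fingers and move over the round knob.

```bash

python3 -m inch '[[1,-0.031,-0.0256,0,0],[1,-0.062,-0.0511,0,0],[1,-0.093,-0.0767,0,0],[1,-0.124,-0.1022,0,0],[1,-0.155,-0.128,0,0]]' 30
python3 -m inch '[[1,-0.031,-0.0256,0,0],[1,-0.062,-0.0511,0,0],[1,-0.093,-0.0767,0,0],[1,-0.124,-0.1022,0,0],[1,-0.155,-0.128,0,0]]'
python3 -m inch '[[1,-0.031,-0.0256,0,0],[1,-0.062,-0.0511,0,0],[1,-0.093,-0.0767,0,0],[1,-0.124,-0.1022,0,0],[1,-0.155,-0.128,0,0]]'
python3 -m inch '[[1,-0.031,-0.0256,0.01,0],[1,-0.062,-0.0511,0.02,0],[1,-0.093,-0.0767,0.03,0],[1,-0.124,-0.1022,0.04,0],[1,-0.155,-0.128,0.05,0]]'
python3 -m inch '[[1,0,0,0.03,0],[1,0,0,0.06,0],[1,0,0,0.06,0],[1,0,0,0.06,0]]'
```

```text
time: 1.42
eef_pos: [0.2962, 0.4841, 0.2314]
tcp_rot: [0.135, 0.991, 0.0, 0.0]
contact_force: [0.7, 0.6, -0.5]
opening: 0.302
finger_force: 0.0
time: 1.83
eef_pos: [0.4115, 0.3192, 0.2317]
tcp_rot: [0.135, 0.991, 0.0, 0.0]
contact_force: [0.9, 0.1, -0.0]
opening: 0.001
finger_force: 0.0
time: 2.25
eef_pos: [0.5267, 0.1542, 0.2318]
tcp_rot: [0.135, 0.991, 0.0, 0.0]
contact_force: [-0.0, 0.8, 0.7]
opening: -0.0
finger_force: 0.0
time: 2.67
eef_pos: [0.6419, -0.0107, 0.181]
tcp_rot: [0.135, 0.991, 0.0, 0.0]
contact_force: [0.2, 0.3, 0.3]
opening: 0.002
finger_force: 0.0
time: 3.0
eef_pos: [0.6393, -0.0086, 0.1191]
tcp_rot: [0.135, 0.991, 0.0, -0.003]
contact_force: [-0.3, -0.3, 0.2]
opening: 0.002
finger_force: 0.0
```

```bash

python3 -m inch '[[1,-0.002,0,0.02,0],[1,-0.002,0,0.042,0],[1,-0.002,0,0.042,0]]'
python3 - <<'E'
from h import *
a=[ctrl.read_camera(c)["pixels"] for c in("top","scene")]
im=cv2.vconcat([a[0][150:300,250:480],a[1][130:280,180:410]])
cv2.imwrite("pics/r1.png",cv2.cvtColor(cv2.resize(im,None,fx=2,fy=2,interpolation=cv2.INTER_CUBIC),cv2.COLOR_RGB2BGR))
E
```

```text
time: 3.25
eef_pos: [0.6415, -0.0085, 0.0779]
tcp_rot: [0.135, 0.991, 0.0, -0.002]
contact_force: [-0.6, -0.4, -1.7]
opening: 0.002
finger_force: 0.0
```

View pics/r1.png

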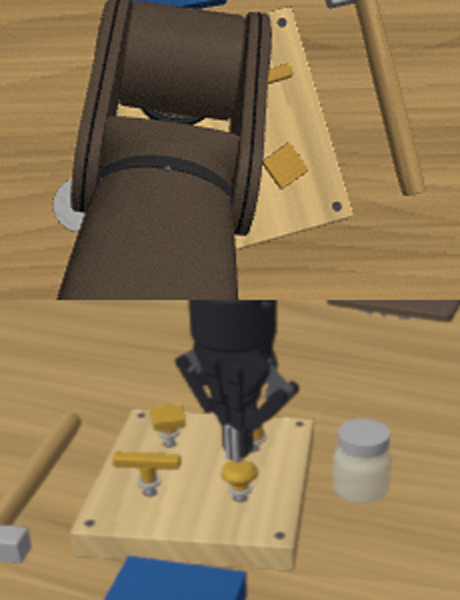

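The tips hang just above the round knob's head (scene crop (238,460)), centred on it. Pressing slowly.

```bash

python3 -m inch '[[1,0,0,0.002,0],[1,0,0,0.004,0],[1,0,0,0.006,0],[1,0,0,0.008,0],[1,0,0,0.010,0]]'
python3 -m inch '[[1,0,0,0.001,0],[1,0,0,0.002,0],[1,0,0,0.003,0],[1,0,0,0.004,0],[1,0,0,0.004,0]]'
```

```text
time: 3.77
eef_pos: [0.6432, -0.0093, 0.0697]
tcp_rot: [0.135, 0.991, -0.0, 0.0]
contact_force: [-0.3, 0.4, 0.2]
opening: -0.005
finger_force: 0.0
time: 4.18
eef_pos: [0.6429, -0.0093, 0.0657]
tcp_rot: [0.135, 0.991, -0.0, -0.0]
contact_force: [-2.0, 0.1, 4.3]
opening: -0.001
finger_force: 2.1
```

```bash

python3 -m inch '[[1,0,0,0.001,0],[1,0,0,0.002,0],[1,0,0,0.003,0],[1,0,0,0.004,0],[1,0,0,0.005,0]]'
python3 -m inch '[[1,0,0,0.0005,0],[1,0,0,0.001,0],[1,0,0,0.0015,0],[1,0,0,0.002,0],[1,0,0,0.002,0]]'
```

```text
time: 4.6
eef_pos: [0.6429, -0.0093, 0.0602]
tcp_rot: [0.135, 0.991, -0.0, -0.0]
contact_force: [-2.4, 0.4, 5.8]
opening: 0.0
finger_force: 2.4
time: 5.02
eef_pos: [0.6429, -0.0093, 0.0581]
tcp_rot: [0.135, 0.991, -0.0, -0.0]
contact_force: [-2.3, -0.0, 3.7]
opening: -0.004
finger_force: 2.0
```

```bash

python3 -m inch '[[1,0,0,0.0005,0],[1,0,0,0.001,0],[1,0,0,0.001,0]]'
python3 -m inch '[[1,0,0,0.0005,0],[1,0,0,0.001,0],[1,0,0,0.001,0]]'
```

```text
time: 5.27
eef_pos: [0.6429, -0.0094, 0.0572]
tcp_rot: [0.135, 0.991, -0.0, -0.0]
contact_force: [-3.4, -0.2, 4.2]
opening: -0.003
finger_force: 2.2
time: 5.52
eef_pos: [0.6429, -0.0093, 0.0568]
tcp_rot: [0.135, 0.991, -0.0, -0.0]
contact_force: [-3.0, -0.4, 7.2]
opening: -0.001
finger_force: 3.4
```

```bash

python3 -m inch '[[1,0,0,0.0005,0],[1,0,0,0.001,0],[1,0,0,0.001,0]]'
python3 -m inch '[[1,0,0,0.0005,0],[1,0,0,0.0005,0],[1,0,0,0.0005,0]]'
```

```text
time: 5.77
eef_pos: [0.643, -0.0093, 0.0564]
tcp_rot: [0.135, 0.991, -0.0, -0.0]
contact_force: [-5.1, 0.4, 9.1]
opening: 0.002
finger_force: 4.5
time: 6.02
eef_pos: [0.643, -0.0094, 0.0563]
tcp_rot: [0.135, 0.991, -0.0, -0.0]
contact_force: [-5.5, 0.5, 10.3]
opening: -0.001
finger_force: 5.0
```

Force now climbs at 6 N/mm, which is the bush, so the round knob is home. I'll lift straight up and cross to the square knob.

```bash

python3 -m inch '[[1,0,0,-0.002,0],[1,0,0,-0.006,0],[1,0,0,-0.02,0],[1,0,0,-0.04,0],[1,0,0,-0.055,0]]'
python3 -m inch '[[1,0.009,-0.031,0,0],[1,0.018,-0.062,0,0],[1,0.027,-0.093,0,0],[1,0.035,-0.123,0,0],[1,0.035,-0.123,0,0]]'
python3 -m inch '[[1,0,0,0.012,0],[1,0,0,0.024,0],[1,0,0,0.032,0],[1,0,0,0.032,0],[1,0,0,0.032,0]]'
python3 -c "
import fit; fit.fit(('scene',))
print(fit.ctrl.get_state()['eef_pos'])"
```

```text
time: 6.43
eef_pos: [0.6433, -0.0094, 0.111]
tcp_rot: [0.135, 0.991, 0.0, 0.001]
contact_force: [-0.8, -0.4, 0.1]
opening: 0.002
finger_force: 0.0
time: 6.85
eef_pos: [0.5745, -0.1223, 0.1101]
tcp_rot: [0.137, 0.991, -0.001, 0.0]
contact_force: [0.4, 0.5, -0.3]
opening: 0.002
finger_force: 0.0
time: 7.27
eef_pos: [0.5757, -0.1172, 0.0761]
tcp_rot: [0.134, 0.991, 0.0, -0.001]
contact_force: [-0.0, 0.0, 0.4]
opening: 0.0
finger_force: 0.0
scene board z 0.0292
round 119 top 0.0565 mean [ 0.6435 -0.007 ] mid [ 0.6417 -0.008 ]
square 40 top 0.097 mean [ 0.5837 -0.1133] mid [ 0.5809 -0.1164]
tbar 165 top 0.0725 mean [ 0.6643 -0.0943] mid [ 0.6624 -0.0945]
cone 21 top 0.0814 mean [ 0.5553 -0.0292] mid [ 0.5545 -0.0293]
[ 0.57631693 -0.11755019  0.07700654]
```

The round knob's top dropped from 66.9 to 56.5 mm, with the board reading 0.8 mm low, so it is home. Next is the square knob.

```bash

python3 -m inch '[[1,0,0,0.002,0],[1,0,0,0.004,0],[1,0,0,0.006,0],[1,0,0,0.008,0],[1,0,0,0.009,0]]'
python3 -m inch '[[1,0,0,0.001,0],[1,0,0,0.002,0],[1,0,0,0.003,0],[1,0,0,0.004,0],[1,0,0,0.005,0]]'
python3 -m inch '[[1,0,0,0.001,0],[1,0,0,0.002,0],[1,0,0,0.003,0],[1,0,0,0.004,0],[1,0,0,0.004,0]]'
```

```text
time: 7.73
eef_pos: [0.5763, -0.1185, 0.0687]
tcp_rot: [0.135, 0.991, 0.0, 0.0]
contact_force: [-0.2, 1.0, 2.7]
opening: 0.001
finger_force: 1.2
time: 8.15
eef_pos: [0.5764, -0.1185, 0.0642]
tcp_rot: [0.135, 0.991, -0.0, 0.0]
contact_force: [-1.9, 1.2, 4.8]
opening: 0.001
finger_force: 2.5
time: 8.57
eef_pos: [0.5764, -0.1185, 0.0596]
tcp_rot: [0.135, 0.991, 0.0, 0.0]
contact_force: [-2.0, 1.0, 3.4]
opening: -0.0
finger_force: 2.0
```

```bash

python3 -m inch '[[1,0,0,0.001,0],[1,0,0,0.002,0],[1,0,0,0.003,0],[1,0,0,0.003,0]]'
python3 -m inch '[[1,0,0,0.0005,0],[1,0,0,0.001,0],[1,0,0,0.001,0]]'
python3 -m inch '[[1,0,0,0.0005,0],[1,0,0,0.001,0],[1,0,0,0.001,0]]'
```

```text
time: 8.9
eef_pos: [0.5763, -0.1185, 0.0566]
tcp_rot: [0.135, 0.991, -0.0, 0.0]
contact_force: [-1.4, 0.8, 4.2]
opening: -0.003
finger_force: 2.0
time: 9.15
eef_pos: [0.5763, -0.1185, 0.0557]
tcp_rot: [0.135, 0.991, 0.0, 0.0]
contact_force: [-0.6, 0.6, 4.1]
opening: 0.003
finger_force: 2.0
time: 9.4
eef_pos: [0.5764, -0.1185, 0.0551]
tcp_rot: [0.135, 0.991, 0.0, 0.0]
contact_force: [-1.3, 1.7, 5.5]
opening: -0.005
finger_force: 2.8
```

```bash

python3 -m inch '[[1,0,0,0.0005,0],[1,0,0,0.001,0],[1,0,0,0.001,0]]'
python3 -m inch '[[1,0,0,0.0005,0],[1,0,0,0.001,0],[1,0,0,0.001,0]]'
```

```text
time: 9.65
eef_pos: [0.5764, -0.1185, 0.0546]
tcp_rot: [0.135, 0.991, 0.0, -0.0]
contact_force: [-3.5, 2.0, 8.2]
opening: 0.001
finger_force: 4.1
time: 9.9
eef_pos: [0.5764, -0.1185, 0.0541]
tcp_rot: [0.135, 0.991, 0.0, -0.0]
contact_force: [-4.2, 1.7, 10.8]
opening: -0.0
finger_force: 5.3
```

Same signature, so the square knob is home. On to the T-bar.

```bash

python3 -m inch '[[1,0,0,-0.002,0],[1,0,0,-0.006,0],[1,0,0,-0.02,0],[1,0,0,-0.04,0],[1,0,0,-0.055,0]]'
python3 -m inch '[[1,-0.025,0.015,0,0],[1,-0.050,0.030,0,0],[1,-0.077,0.045,0,0],[1,-0.077,0.045,0,0],[1,-0.077,0.045,0,0]]'
python3 -m inch '[[1,0,0,0.012,0],[1,0,0,0.024,0],[1,0,0,0.029,0],[1,0,0,0.029,0],[1,0,0,0.029,0]]'
python3 - <<'E'
import fit; from h import *
fit.fit(('scene',))
print(ctrl.get_state()['eef_pos'])
im=ctrl.read_camera("scene")["pixels"][110:280,160:400]
cv2.imwrite("pics/t1.png",cv2.cvtColor(cv2.resize(im,None,fx=3,fy=3,interpolation=cv2.INTER_CUBIC),cv2.COLOR_RGB2BGR))
E
```

```text
time: 10.32
eef_pos: [0.576, -0.1186, 0.1077]
tcp_rot: [0.135, 0.991, -0.0, -0.0]
contact_force: [-0.1, 0.2, 0.5]
opening: -0.0
finger_force: 0.0
time: 10.73
eef_pos: [0.6628, -0.0954, 0.1064]
tcp_rot: [0.134, 0.991, -0.0, -0.001]
contact_force: [0.3, -0.2, 0.5]
opening: 0.003
finger_force: 0.0
time: 11.15
eef_pos: [0.6613, -0.0958, 0.0776]
tcp_rot: [0.135, 0.991, 0.0, -0.001]
contact_force: [-0.3, -0.1, 0.2]
opening: -0.001
finger_force: 0.0
scene board z 0.0292
round 122 top 0.0563 mean [ 0.6435 -0.0066] mid [ 0.6429 -0.0082]
square 99 top 0.0549 mean [ 0.5759 -0.1113] mid [ 0.5743 -0.1098]
tbar 50 top 0.0967 mean [ 0.6683 -0.0913] mid [ 0.6661 -0.0945]
cone 21 top 0.0816 mean [ 0.5557 -0.0292] mid [ 0.5555 -0.0302]
[ 0.66203638 -0.09591318  0.0785541 ]
```

View pics/t1.png

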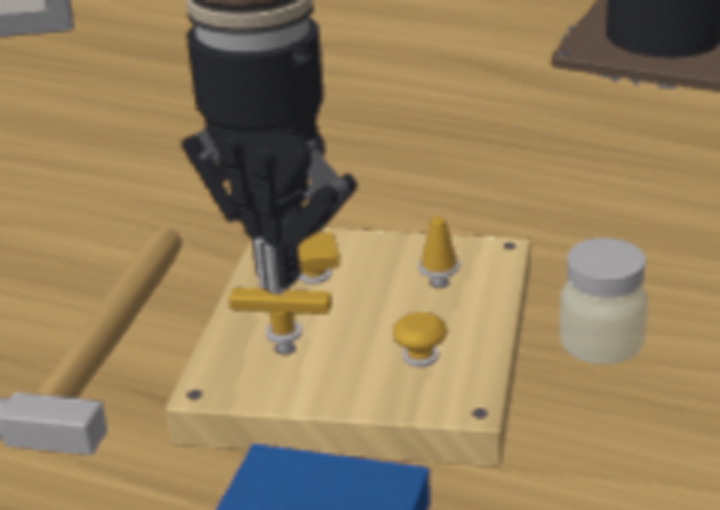

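The round (420,335) and square (318,250) knobs sit with their collars on the board. The tips are over the middle of the T-bar (280,295), and the cone (438,245) still stands. I'll press the T-bar, whose top is at about 73 mm and should end near 62.

```bash

python3 -m inch '[[1,0,0,0.002,0],[1,0,0,0.004,0],[1,0,0,0.005,0],[1,0,0,0.006,0],[1,0,0,0.007,0]]'
python3 -m inch '[[1,0,0,0.001,0],[1,0,0,0.002,0],[1,0,0,0.003,0],[1,0,0,0.004,0],[1,0,0,0.004,0]]'
python3 -m inch '[[1,0,0,0.001,0],[1,0,0,0.002,0],[1,0,0,0.003,0],[1,0,0,0.003,0]]'
```

```text
time: 11.67
eef_pos: [0.6627, -0.0958, 0.0726]
tcp_rot: [0.135, 0.991, -0.0, 0.0]
contact_force: [-2.6, -0.0, 4.6]
opening: -0.001
finger_force: 2.3
time: 12.08
eef_pos: [0.6627, -0.0958, 0.0679]
tcp_rot: [0.135, 0.991, -0.0, 0.0]
contact_force: [-1.5, 1.0, 5.2]
opening: -0.004
finger_force: 2.1
time: 12.42
eef_pos: [0.6626, -0.0958, 0.0646]
tcp_rot: [0.135, 0.991, -0.0, 0.0]
contact_force: [-1.0, 0.6, 4.0]
opening: 0.002
finger_force: 2.0
```

```bash

python3 -m inch '[[1,0,0,0.001,0],[1,0,0,0.002,0],[1,0,0,0.002,0]]'
python3 -m inch '[[1,0,0,0.0005,0],[1,0,0,0.001,0],[1,0,0,0.001,0]]'
python3 -m inch '[[1,0,0,0.0005,0],[1,0,0,0.001,0],[1,0,0,0.001,0]]'
```

```text
time: 12.67
eef_pos: [0.6626, -0.0957, 0.0626]
tcp_rot: [0.135, 0.991, -0.0, 0.0]
contact_force: [-0.6, -0.3, 3.6]
opening: 0.001
finger_force: 2.0
time: 12.92
eef_pos: [0.6626, -0.0957, 0.0617]
tcp_rot: [0.135, 0.991, -0.0, 0.0]
contact_force: [-0.2, -0.5, 3.3]
opening: 0.002
finger_force: 2.0
time: 13.17
eef_pos: [0.6627, -0.0958, 0.0611]
tcp_rot: [0.135, 0.991, -0.0, 0.0]
contact_force: [-1.2, 0.2, 6.2]
opening: -0.0
finger_force: 2.7
```

```bash

python3 -m inch '[[1,0,0,0.0005,0],[1,0,0,0.001,0],[1,0,0,0.001,0]]'
python3 -m inch '[[1,0,0,0.0005,0],[1,0,0,0.001,0],[1,0,0,0.001,0]]'
```

```text
time: 13.42
eef_pos: [0.6627, -0.0958, 0.0607]
tcp_rot: [0.135, 0.991, -0.0, 0.0]
contact_force: [-3.0, 0.3, 7.5]
opening: -0.004
finger_force: 3.8
time: 13.67
eef_pos: [0.6628, -0.0958, 0.0604]
tcp_rot: [0.135, 0.991, -0.0, 0.0]
contact_force: [-3.6, 1.2, 10.7]
opening: -0.003
finger_force: 4.9
```

The T-bar is home. I'll lift clear, move aside and check from both cameras.

```bash

python3 -m inch '[[1,0,0,-0.002,0],[1,0,0,-0.006,0],[1,0,0,-0.03,0],[1,0,0,-0.06,0],[1,0,0,-0.09,0]]'
python3 -m inch '[[1,0,0,-0.03,0],[1,0,0.02,-0.06,0],[1,0,0.05,-0.08,0],[1,0,0.08,-0.08,0],[1,0,0.11,-0.08,0]]'
python3 -m inch '[[1,0.01,0.035,0,0],[1,0.02,0.07,0,0],[1,0.03,0.105,0,0],[1,0.04,0.14,0,0],[1,0.05,0.175,0,0]]'
python3 -m inch '[[1,0.01,0.035,0,0],[1,0.02,0.07,0,0],[1,0.03,0.105,0,0],[1,0.03,0.105,0,0],[1,0.03,0.105,0,0]]'
python3 - <<'E'
import fit; from h import *
fit.fit()
a=[ctrl.read_camera(c)["pixels"] for c in("top","scene")]
im=cv2.vconcat([a[0][120:300,250:480],a[1][130:310,160:390]])
cv2.imwrite("pics/end.png",cv2.cvtColor(cv2.resize(im,None,fx=1.65,fy=1.65,interpolation=cv2.INTER_CUBIC),cv2.COLOR_RGB2BGR))
E
```

```text
time: 14.08
eef_pos: [0.661, -0.0953, 0.147]
tcp_rot: [0.135, 0.991, 0.0, -0.002]
contact_force: [0.7, -0.4, 0.1]
opening: -0.001
finger_force: 0.0
time: 14.5
eef_pos: [0.6929, 0.011, 0.2306]
tcp_rot: [0.135, 0.991, 0.0, 0.002]
contact_force: [-0.1, -0.1, -1.0]
opening: 0.001
finger_force: 0.0
time: 14.92
eef_pos: [0.6898, 0.1939, 0.2271]
tcp_rot: [0.135, 0.991, -0.0, -0.001]
contact_force: [0.4, 0.4, -0.1]
opening: 0.001
finger_force: 0.0
time: 15.33
eef_pos: [0.6887, 0.3036, 0.2268]
tcp_rot: [0.133, 0.991, -0.001, -0.001]
contact_force: [-0.1, -0.8, 0.1]
opening: -0.001
finger_force: 0.0
top board z 0.0294
round 138 top 0.0576 mean [ 0.6404 -0.0099] mid [ 0.6394 -0.0108]
square 226 top 0.0563 mean [ 0.5754 -0.1194] mid [ 0.5757 -0.1195]
tbar 175 top 0.0619 mean [ 0.6626 -0.0973] mid [ 0.6621 -0.0974]
cone 27 top 0.0813 mean [ 0.554  -0.0323] mid [ 0.554  -0.0331]
scene board z 0.0292
round 115 top 0.0568 mean [ 0.6433 -0.0071] mid [ 0.6418 -0.0087]
square 140 top 0.0549 mean [ 0.5771 -0.1163] mid [ 0.5756 -0.1167]
tbar 157 top 0.0607 mean [ 0.664  -0.0943] mid [ 0.6625 -0.0955]
cone 22 top 0.0808 mean [ 0.5555 -0.0292] mid [ 0.5546 -0.0297]
```

View pics/end.png

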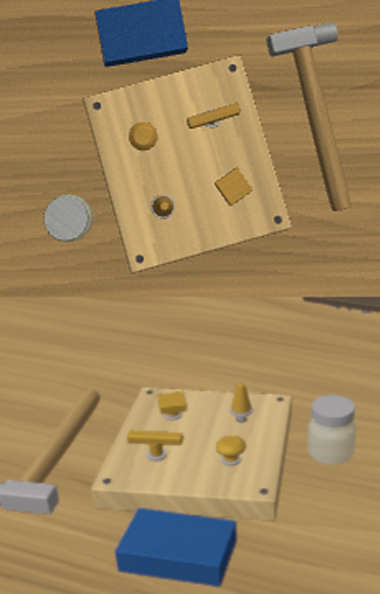

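The tops now read 57.6, 56.3 and 61.9 mm, against 58, 56 and 62 when home. The cone is unchanged, and the hammer (305,115), jar (68,218) and box (140,30) are where they were.

```bash
python3 -c "
from plant import ctrl
print(ctrl.sign_off())"
```

```text
the job is handed in; nothing more can be done
None
```

The round, square and T-bar knobs were pressed fully home in that order; the cone knob, hammer, jar and box were left as they stood, and the job is handed in.

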